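# Make up a bonding kit and a gel-coat kit in the kit trays

## Task

Make up two kits: in the blue tray, the thin roll of masking tape flat in the wide well, the hardener bottle standing upright on the tray floor inside the roll's core so that it cannot tip over, and the stirring stick flat in the narrow tool channel. In the yellow tray, the brush flat in the tool channel and the thermometer standing upright in the wide well. Never lay the hardener bottle over, and leave the mixing cup alone.

Things in the scene. Friction and masses are not known exactly. Their poses are not given: they have to be found in the camera images.
- blue_tray: Blue plastic kit tray, fixed, 234 (x) x 194 (y) mm, walls 12 mm high and 5 mm thick. Origin: centre of underside, z up. Floor top 3 mm up. A rib 8 mm high, 4 mm wide along x at y=+28 mm parts it: on its +y side the narrow tool channel 224 x 62 mm (middle line y=+61 mm), on its -y side the wide well 224 x 118 mm (middle line y=-33 mm).
- yellow_tray: Yellow plastic kit tray, fixed, 234 (x) x 194 (y) mm, walls 12 mm high and 5 mm thick. Origin: centre of underside, z up. Floor top 3 mm up. A rib 8 mm high, 4 mm wide along x at y=+28 mm parts it: on its +y side the narrow tool channel 224 x 62 mm (middle line y=+61 mm), on its -y side the wide well 224 x 118 mm (middle line y=-33 mm).
- tape_centre (a point): Thin roll of cream masking tape lying flat on the bench, 100 mm across, 25 mm high, ring about 14 mm thick round an open core of at least 64 mm, about 0.12 kg; can be gripped across the ring, one finger in the core. Point: centre of the core, half-way up; z up. (A much thicker roll far to the left is not part of the job.)
- hardener_centre (a point): Small round hardener bottle standing upright, cream with red label and red cap, 40 mm across with straight sides to 60 mm high, 95 mm high with its cap, about 0.1 kg. Point: on its axis, half-way up (47.5 mm above its foot); z up.
- stick_centre (a point): Flat wooden stirring stick with a dark red band over one half, 179 x 18 x 4 mm, 20 g. Point: its centre; y runs along its length, z up.
- brush_centre (a point): Flat brush with wooden handle and pale bristles, lying flat, 196 mm long, 11 mm thick; handle 13 to 15 mm wide, ferrule and bristles up to 27 mm wide. Point: half-way along its length, on the handle, half-way up; y runs along the brush towards the bristles (ferrule begins 28 mm from the point), z up.
- thermometer_centre (a point): Small pale-grey upright room thermometer with a dark square dial face, a slab 28 mm thick, 76 mm wide and 73 mm high, 0.12 kg. Point: its centre, half-way up; x runs through its thickness, y along its width, z up.
- cup: Clear open mixing cup standing at the left with a little set resin in it, 91 mm across the rim, 100 mm high; not part of the job. Origin: centre of its foot; z up.
There are look-alikes about, which are no part of the job. Leave any red look-alike of the part that bears thermometer_centre alone.

How it is judged (in metres and radians):
At the end, for the whole second after the job is handed in: Blue tray: tape flat in the well, hardener upright on the floor in its core (within 18 mm of its centre), stick flat in the channel. Yellow tray: brush flat in the channel, thermometer upright on the well floor. Tools within 0.3 rad of the channel. All released, at rest (x of tape_centre in the frame of blue_tray between -0.068 and 0.068 m and y of tape_centre in the frame of blue_tray between -0.048 and -0.018 m and z of tape_centre in the frame of blue_tray between 0.01 and 0.019 m and angle between each of tape_centre, brush_centre's own z axis and vertical below 0.06 rad and horizontal distance between hardener_centre and tape_centre below 0.018 m and z of hardener_centre in the frame of blue_tray between 0.046 and 0.055 m and angle between each of hardener_centre, thermometer_centre's own z axis and vertical below 0.08 rad and x of stick_centre in the frame of blue_tray between -0.03 and 0.03 m and y of stick_centre in the frame of blue_tray between 0.036 and 0.086 m and z of stick_centre in the frame of blue_tray between 0.002 and 0.0085 m and angle between stick_centre's own z axis and vertical below 0.04 rad and angle between the y axis of stick_centre and the x axis of blue_tray, either way round below 0.3 rad and x of brush_centre in the frame of yellow_tray between -0.03 and 0.03 m and y of brush_centre in the frame of yellow_tray between 0.036 and 0.086 m and z of brush_centre in the frame of yellow_tray between 0.005 and 0.0125 m and angle between the y axis of brush_centre and the x axis of yellow_tray, either way round below 0.3 rad and x of thermometer_centre in the frame of yellow_tray between -0.095 and 0.095 m and y of thermometer_centre in the frame of yellow_tray between -0.08 and 0.014 m and z of thermometer_centre in the frame of yellow_tray between 0.035 and 0.0435 m and linear speed of each of tape, hardener, stick, brush, thermometer below 0.02 m/s); the robot touches nothing.
It fails at once if the hardener bottle is laid over (angle between hardener_centre's own z axis and vertical above 0.7 rad).
It fails at once if the mixing cup is disturbed (distance of cup from where it was at the start of the episode above 0.025 m or angle between cup's own z axis and vertical above 0.3 rad).
It also fails if it takes over 134 s, if anything falls off the work surface, if the arm or the gripper's body presses on something with over 40 N, if the wrist force passes 120 N, or if a joint passes its speed limit or range.

## Robot

A 6-joint arm with a two-finger parallel gripper is mounted at the origin on a cart in front of the work surface, level with it; the furniture and walls round the work are solid. World frame = base frame: x ahead of the robot, y to its left, z up, the work surface at z = 0. Lengths are in mm, angles in degrees, forces in N, time in s.
With the tool pointing down it reaches from about 300 to 850 mm from the base axis. Payload 4.2 kg.
Tool frame: the origin (TCP) lies at the very end of the fingers, on their centre line; the grasp point (between the pads) lies 19 mm behind it; z points along the fingers, y is the line along which they close (so a half turn about z gives the same grasp; the last joint's range is limited). The gripper opens to 91 mm and grips with 3 to 60 N. Pads are 32 mm wide; open, the fingers measure 118 mm over their backs; the gripper's body (76 mm by 178 mm) begins 60 mm behind the grasp point.
Start: joints at [73.51, 18.312, 89.639, -0, 72.044, -1.146], TCP at [152.153, 554.52, 213.976] pointing down, gripper open.
Joint ranges: [-177.97, 177.97], [-48.28, 115.42], [12.27, 149.76], [-77.06, 257.06], [2.81, 150.46], [-146.56, 146.56]. Speed limits (degrees/s): [147.25, 147.25, 180, 180, 180, 180].

## Interface

Orientations are given as [roll, pitch, yaw] about the fixed x, y, z axes, in that order (R = Rz(yaw) Ry(pitch) Rx(roll)).
In Python, from workcell import env, eyes gives the robot as it stands.
- The arm moves only by the tool send_rows, never from a script. Its argument "targets" is text: rows parted by semicolons, each of 7 numbers parted by spaces: the shift along the tool's x, y, z in m, then the turn, a rotation vector about the tool's x, y, z in degrees, then the opening in per cent of the stroke, from 0 (shut) to 100 (fully open). A call has 1 to 12 rows; each row is the pose to reach, as a shift and turn from the pose commanded when the call began, along the tool's axes at that moment; what a row does not reach only later rows make up. A row lasts 1/12 s, in which the tool goes at most 41.7 mm and 7.16 degrees, less where a joint would pass 70% of its speed; a pose out of reach is approached as far as the arm can. A call with a gripper value outside its range is refused whole. The fingers move at their own pace and stop on an object; "grip_force" is the grip in N (left out, the last holds). Time passes only in rows, so rows that repeat a pose let the fingers close. It gives the time, the measured TCP pose, the force, the opening and the grip force at its end, in the units of the state.
- env.state(): the state, without advancing time (a new reading comes with each control period).
- eyes.grab_frame(name): name is "scene" or "side" or "wrist"; returns a dict with "image" (420x560x3 uint8, blue, green, red), "fovy" (degrees; the focal length in pixels is half the picture's height over the tangent of half this angle, whatever the lens; pixels are square), "cx", "cy" (the principal point, pixels), "D" ([k1, k2, p1, p2, k3] as OpenCV has them; the pictures are not rectified), "eye" and "attitude" of the camera in the world. Camera axes: x right, y up, looking along -z (the intrinsics and any distortion apply to the point x, -y, -z); pixel columns grow to the right and rows downward; lengths in mm; the calibration is good to about 2 mm. A picture is of the moment at which its call begins. There is no depth.
- env.job_done(): hands the job in; it is judged then, once.
The state is a dict: "time_s": time; "qpos": joint angles; "qvel": joint speeds; "effort": joint torques, N m; "ee_pos": TCP position; "ee_rot": TCP orientation; "force": force on the tool from outside, world axes, zero at the start; "torque": the same for the moment, N m; "gripper_width": finger opening in mm; "gripper_force": force on a finger pad.
Only numpy, scipy, OpenCV 4.12 (cv2) and the standard library are available. Lean on these libraries where they do the work, as an engineer would, in place of code of your own. Each camera call takes 0.05 s, during which the arm holds its last target. There are 200 camera calls.

## Working session

There is one attempt and no reset: what is moved stays moved. The work goes in short steps, Python scripts to look and compute and a tool call to move; the robot and the scene stay as the last step left them, time stands still between calls to the robot, and variables do not carry over. Pictures are saved under pics/ and viewed, at most 14 in all, crops included, and the job is handed in when it is done.

Besides the shell and the picture viewer there is one more tool, called after ">>>" as name(argument=value, ...) on one line, values as JSON. send_rows: Moves the arm, as the interface text tells. Its arguments: {"type":"object","properties":{"targets":{"type":"string"},"grip_force":{"type":"number"}},"required":["targets"]}

```bash
ls; mkdir -p pics; python3 - <<'E'
from workcell import env,eyes
import cv2,pickle
d={}
for n in("scene","side","wrist"):
    f=eyes.grab_frame(n);d[n]=f;cv2.imwrite(f"pics/{n}0.png",f["image"]);print(n,{k:v for k,v in f.items() if k!="image"})
pickle.dump(d,open("f0.pkl","wb"));print(env.state())
E
```

```text
pics
scene {'fovy': 47.677682511469214, 'cx': 271.9507045387945, 'cy': 203.71620912652313, 'D': array([-0.06060958,  0.        ,  0.        ,  0.        ,  0.        ]), 'eye': array([ 168.78077098, 1070.29987179,  929.95271468]), 'attitude': array([ 4.94338576e+01, -1.18356473e-01, -1.55540870e+02])}
side {'fovy': 48.65898946755633, 'cx': 278.36703716957385, 'cy': 213.85351393378218, 'D': array([-0.0723101,  0.       ,  0.       ,  0.       ,  0.       ]), 'eye': array([  467.98174735, -1064.65740944,   811.43561702]), 'attitude': array([58.33345439,  0.08698328, -5.84357284])}
wrist {'fovy': 60.77887761827994, 'cx': 284.6465393294462, 'cy': 208.39968597479532, 'D': array([0.00863169, 0.        , 0.        , 0.        , 0.        ]), 'eye': array([ 81.44319707, 573.24118027, 384.43471725]), 'attitude': array([-15.02816514,   0.08004416,  74.70860879])}
{'time_s': 0.15, 'qpos': array([ 7.35094039e+01,  1.83415494e+01,  8.96897326e+01,  4.11028290e-04,
        7.20431210e+01, -1.14534841e+00]), 'qvel': array([ 0.11253985, -0.20071326, -0.15327337,  0.11520644,  0.14167599,
        0.06335279]), 'effort': array([ 1.18751279e-03, -4.12769365e+01, -2.32152861e+01,  7.27974158e-02,
        4.33534000e-02, -1.10397652e-04]), 'ee_pos': array([152.05067931, 554.14532906, 213.33441612]), 'ee_rot': array([-1.79925620e+02, -1.87798690e-03,  1.64654624e+02]), 'force': array([0.47289742, 0.53894387, 0.14131302]), 'torque': array([-0.02155835,  0.00305812, -0.02799012]), 'gripper_force': 0.0, 'gripper_width': 91.16583127821815}
```

View pics/scene0.png

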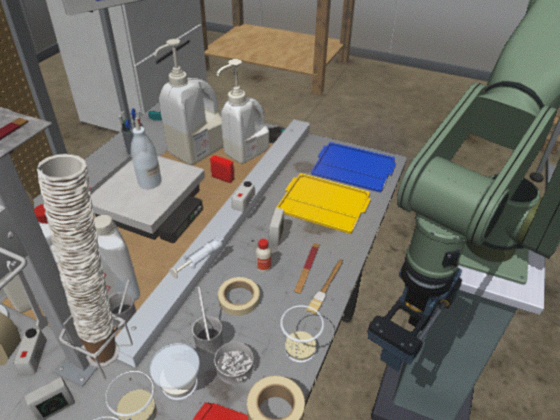

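View pics/side0.png

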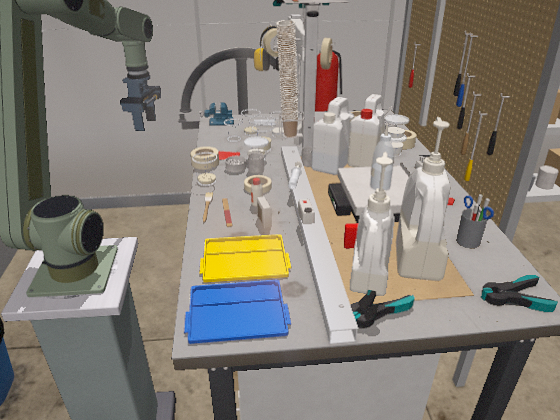

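The scene view shows:
- the thin tape at (239,296), with the thick roll at (275,400)
- the hardener bottle at (264,254)
- the stick with its dark red band at (308,268)
- the brush at (326,285)
- a grey upright slab at (277,226), and a red look-alike at (222,168)
- the blue tray at (353,167) and the yellow tray at (325,201)
- the cup, near (303,333)

I'll enlarge these to read pixels.

```bash
cat > h.py <<'E'
import numpy as np,cv2,pickle
from scipy.spatial.transform import Rotation as R
def K(f):
    F=210/np.tan(np.radians(f["fovy"]/2));return np.array([[F,0,f["cx"]],[0,F,f["cy"]],[0,0,1]])
def ray(f,p):
    u=cv2.undistortPoints(np.array([[p]],float),K(f),f["D"])[0,0]
    return R.from_euler("xyz",f["attitude"],degrees=True).apply([u[0],-u[1],-1])
def atz(f,p,z):
    d=ray(f,p);return f["eye"]+d*(z-f["eye"][2])/d[2]
def tri(*fp):
    A=np.zeros((3,3));b=np.zeros(3)
    for f,p in fp:
        d=ray(f,p);d/=np.linalg.norm(d);P=np.eye(3)-np.outer(d,d);A+=P;b+=P@f["eye"]
    x=np.linalg.solve(A,b)
    return x,[np.linalg.norm(np.cross(x-f["eye"],ray(f,p)/np.linalg.norm(ray(f,p)))) for f,p in fp]
def proj(f,X):
    c=R.from_euler("xyz",f["attitude"],degrees=True).inv().apply(np.array(X,float)-f["eye"])*[1,-1,-1]
    return cv2.projectPoints(np.atleast_2d(c),np.zeros(3),np.zeros(3),K(f),f["D"])[0][:,0]
E
python3 - <<'E'
import cv2
a=cv2.imread("pics/scene0.png")[130:340,205:415];a=cv2.resize(a,None,fx=2.857,fy=2.857,interpolation=cv2.INTER_CUBIC)
b=cv2.imread("pics/side0.png")[135:345,170:320];b=cv2.resize(b,None,fx=2.857,fy=2.857,interpolation=cv2.INTER_CUBIC)
cv2.imwrite("pics/c1.png",a);cv2.imwrite("pics/c2.png",b)
E
```

```text
(no output)
```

View pics/c1.png

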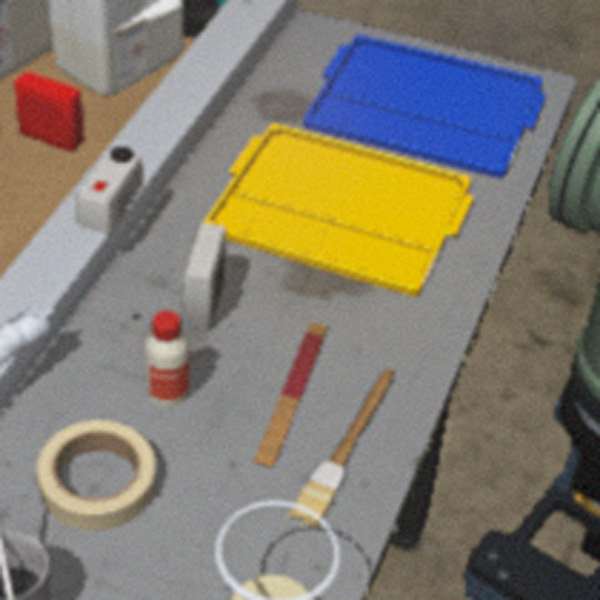

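View pics/c2.png

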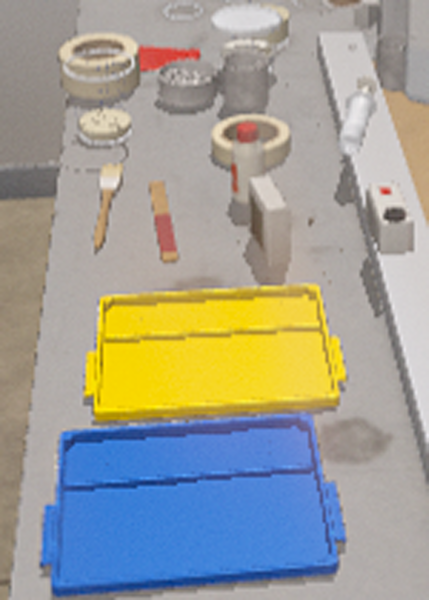

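The crops show the following in crop pixels, with a scale of 2.857:

| Item | Scene crop | Side crop |
|---|---|---|
| Tape | (99,467) | (251,138) |
| Bottle cap | (167,318) | (246,128) |
| Stick | (317,327) to (266,462) | (157,183) to (170,259) |
| Brush | (389,374) to (305,517) | (98,248) to (111,167) |
| Grey thermometer | (205,270) | (268,220) |

The cup rim is near (277,552) in the scene crop. It stands close to the bristles. Look-alikes are the thick roll in the side crop at (97,65), the white instrument with a red button on the rail, and the red thermometer in the scene crop at (48,110).

```bash
python3 - <<'E'
from h import *
np.set_printoptions(precision=1,suppress=True)
d=pickle.load(open("f0.pkl","rb"));S,T=d["scene"],d["side"]
s=lambda x,y:(S,(205+(x+.5)/2.857-.5,130+(y+.5)/2.857-.5)); t=lambda x,y:(T,(170+(x+.5)/2.857-.5,135+(y+.5)/2.857-.5))
P={"y--":((470,178),(94,418)),"y+-":((275,126),(340,408)),"y++":((207,222),(320,286)),"y-+":((418,293),(100,295)),
"b--":((543,78),(55,590)),"b+-":((357,36),(338,572)),"b++":((304,124),(315,415)),"b-+":((502,174),(63,430)),
"tape":((99,467),(251,138)),"cap":((167,318),(246,128)),"foot":((169,393),(240,198)),"stA":((266,462),(157,183)),"stB":((317,327),(170,259)),
"brH":((389,374),(98,248)),"brB":((305,517),(111,167)),"thtop":((210,232),(268,190))}
for k,(a,b) in P.items(): 
    x,r=tri(s(*a),t(*b)); print(k,x,np.array(r))
z={"tape":25,"cap":95,"stA":4,"stB":4,"brH":11,"brB":8,"thtop":73}
for k in z: print(k,atz(*s(*P[k][0]),z[k]),atz(*t(*P[k][1]),z[k]))
print("cup",atz(*s(277,552),100))
E
```

```text
y-- [363.1 -87.2   7.2] [0.6 0.6]
y+- [593.3 -91.5   2.8] [1.3 1.3]
y++ [593.6 101.3  11.7] [2.9 2.9]
y-+ [361.6 111.6  10.7] [0.7 0.7]
b-- [ 336.9 -303.     9.7] [2. 2.]
b+- [ 567.2 -302.     5.6] [0.2 0.2]
b++ [ 565.7 -104.6    6.5] [3.7 3.7]
b-+ [ 334.1 -105.     9.8] [0.7 0.7]
tape [543.1 436.   18. ] [0.9 0.9]
cap [532.6 318.9  93.8] [0.1 0.1]
foot [526.6 321.   -0.6] [4.1 4.1]
stA [421.3 360.1   2.2] [1.8 1.8]
stB [436.9 187.8   2. ] [0. 0.]
brH [355.3 218.    2.7] [0.6 0.6]
brB [366.6 402.7   5. ] [0.6 0.6]
thtop [548.8 189.6  83.5] [0.3 0.3]
tape [539.2 440.9  25. ] [543.3 423.4  25. ]
cap [532.2 320.   95. ] [532.4 316.5  95. ]
stA [419.  361.5   4. ] [423.2 357.7   4. ]
stB [436.3 189.7   4. ] [437.  184.8   4. ]
brH [353.1 225.5  11. ] [357. 205.  11.]
brB [366.6 404.8   8. ] [366.4 397.    8. ]
thtop [553.8 178.6  73. ] [549.6 207.5  73. ]
cup [354.3 509.  100. ]
```

View pics/wrist0.png

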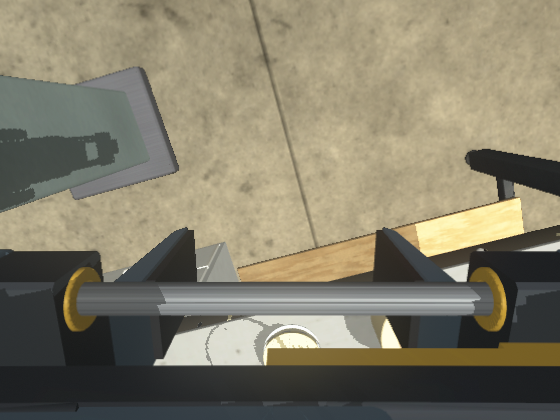

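```bash
cat >> h.py <<'E'
def go(*targets,start=None):
    """targets (x,y,z,yaw) mm/deg tool down -> tool-frame shift m, turn deg, from commanded start (x,y,z,yaw)"""
    if start is None:
        from workcell import env
        s=env.state();start=(*s["ee_pos"],s["ee_rot"][2])
    c,n=np.cos(np.radians(start[3])),np.sin(np.radians(start[3]))
    for t in targets:
        a,b,z=np.array(t[:3])-start[:3]
        print("%.4f %.4f %.4f 0 0 %.2f"%((c*a+n*b)/1e3,(n*a-c*b)/1e3,-z/1e3,(start[3]-t[3]+180)%360-180), "rows>=%.1f"%(np.linalg.norm([a,b,z])/41.7))
E
python3 -c "
from h import *
go((440,170,250,92),start=(152.15,554.52,213.98,164.65))"
```

```text
-0.3794 -0.2946 -0.0360 0 0 72.65 rows>=11.6
```

>>> send_rows(targets="-0.379 -0.295 -0.036 0 0 72.65 60;-0.379 -0.295 -0.036 0 0 72.65 60;-0.379 -0.295 -0.036 0 0 72.65 60;-0.379 -0.295 -0.036 0 0 72.65 60;-0.379 -0.295 -0.036 0 0 72.65 60;-0.379 -0.295 -0.036 0 0 72.65 60;-0.379 -0.295 -0.036 0 0 72.65 60;-0.379 -0.295 -0.036 0 0 72.65 60;-0.379 -0.295 -0.036 0 0 72.65 60;-0.379 -0.295 -0.036 0 0 72.65 60;-0.379 -0.295 -0.036 0 0 72.65 60;-0.379 -0.295 -0.036 0 0 72.65 60", grip_force=20)

```text
time_s: 1.15
ee_pos: [441.5, 166.5, 250.2]
ee_rot: [179.9, 0.1, 91.8]
force: [1.1, 0.8, -0.1]
gripper_width: 55.0
gripper_force: 0.0
```

```bash
cat >> h.py <<'E'
def snap(name,cam="wrist",crop=None,k=1.4):
    from workcell import eyes
    f=eyes.grab_frame(cam);pickle.dump(f,open(name+".pkl","wb"));im=f["image"]
    if crop: x0,y0,x1,y1=crop;im=im[y0:y1,x0:x1]
    cv2.imwrite(f"pics/{name}.png",cv2.resize(im,None,fx=k,fy=k,interpolation=cv2.INTER_CUBIC))
E
python3 -c "
from h import *
snap('w1')
from workcell import env;s=env.state();print(s['ee_pos'],s['ee_rot'],s['qpos'])"
```

```text
[443.29034335 164.8197418  250.29054252] [1.79819172e+02 1.78723212e-01 9.17544166e+01] [19.16176398  7.65583598 98.59323311 -0.23412316 73.63198029 17.47280956]
```

View pics/w1.png

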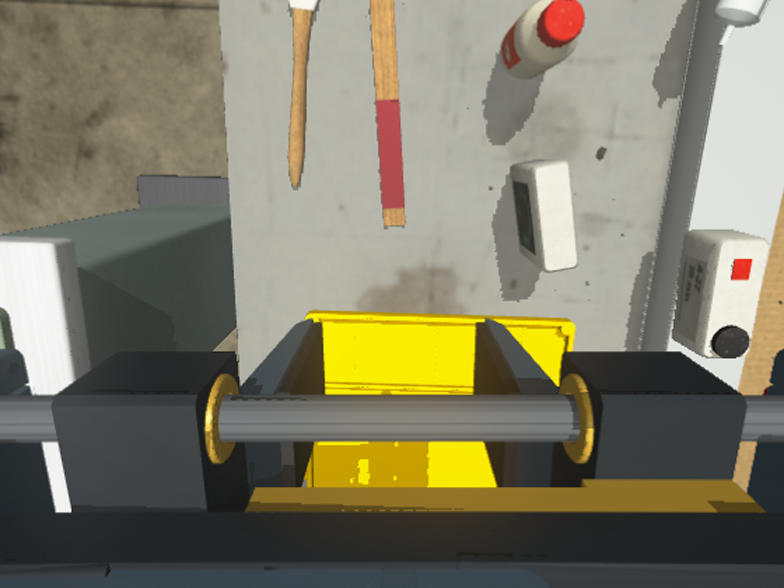

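Wrist view at 1.4 scale:
- stick end at (394,226)
- brush handle end at (295,187)
- thermometer top corners at (541,163), (568,160), (577,266) and (548,271)
- cap at (562,21)
- yellow back corners at (307,314) and (573,320)
- switch box at (680–765, 230–358)

```bash
python3 - <<'E'
from h import *
from workcell import env
np.set_printoptions(precision=1,suppress=True)
f=pickle.load(open("w1.pkl","rb"));s=env.state();print(f["eye"],f["attitude"],s["time_s"],s["ee_pos"],s["ee_rot"],s["qvel"])
w=lambda x,y:((x+.5)/1.4-.5,(y+.5)/1.4-.5)
for n,p,z in [("stick end",(394,226),4),("stick band",(388,100),4),("st top",(382,5),4),("brush h",(295,187),8),("brush ferr",(303,8),8),("th",(541,163),73),("th",(568,160),73),("th",(577,266),73),("th",(548,271),73),("th base",(521,238),0),("cap",(562,21),95),("y-+",(307,314),12),("y++",(573,320),12),("box",(680,325),60),("box",(694,230),60),("rail edge",(690,100),0),("rail",(697,100),25)]:
    print(n,atz(f,w(*p),z))
d=pickle.load(open("f0.pkl","rb"));S=d["scene"];T=d["side"]
# heights: wrist + scene
q=lambda x,y:(205+(x+.5)/2.857-.5,130+(y+.5)/2.857-.5); t=lambda x,y:(170+(x+.5)/2.857-.5,135+(y+.5)/2.857-.5)
for n,a,b,c in [("stick end",(394,226),(317,327),(170,259)),("brush h",(295,187),(389,374),(98,248)),("cap",(562,21),(167,318),(246,128)),("yellow ++",(573,320),(207,222),(320,286))]:
    x,r=tri((f,w(*a)),(S,q(*b)),(T,t(*c)));print(n,x,np.array(r))
E
```

```text
[438.8 239.3 421.3] [-15.1  -0.1   1.9] 1.2 [443.3 164.8 250.3] [179.8   0.2  91.8] [ 4.8 -0.6  1.6  3.8  0.1  6.3]
stick end [437.1 183.5   4. ]
stick band [429.5 281.7   4. ]
st top [423.2 347.7   4. ]
brush h [356.3 212.9   8. ]
brush ferr [365.1 342.8   8. ]
th [534.9 238.3  73. ]
th [552.8 240.8  73. ]
th [568.  168.6  73. ]
th [547.8 164.3  73. ]
th base [544.8 176.3   0. ]
cap [532.4 319.   95. ]
y-+ [365.  106.9  12. ]
y++ [593.1 108.9  12. ]
box [656.4 122.8  60. ]
box [653.5 195.   60. ]
rail edge [666.8 289.4   0. ]
rail [658.4 286.6  25. ]
stick end [437.1 185.4   2.2] [2.  1.9 1.2]
brush h [355.5 215.1   2.8] [2.4 2.2 1.7]
cap [532.6 319.1  93.8] [0.2 0.1 0.2]
yellow ++ [593.5 105.1  11. ] [3.3 4.4 3.1]
```

```bash
python3 -c "
from h import *
go((431.6,247,50,95),(431.6,247,1.5,95),start=(440,170,250,92))
print();go((431.6,247,80,95),(422,-142,80,0),(422,-142,5.5,0),start=(431.6,247,1.5,95))"
```

```text
0.0772 -0.0057 0.2000 0 0 -3.00 rows>=5.1
0.0772 -0.0057 0.2485 0 0 -3.00 rows>=6.2

0.0000 0.0000 -0.0785 0 0 0.00 rows>=1.9
-0.3867 -0.0435 -0.0785 0 0 95.00 rows>=9.5
-0.3867 -0.0435 -0.0040 0 0 95.00 rows>=9.3
```

>>> send_rows(targets="0.077 -0.006 0.2 0 0 -3 45;0.077 -0.006 0.2 0 0 -3 45;0.077 -0.006 0.2 0 0 -3 45;0.077 -0.006 0.2 0 0 -3 45;0.077 -0.006 0.2 0 0 -3 45;0.077 -0.006 0.2 0 0 -3 45;0.077 -0.006 0.2 0 0 -3 45;0.077 -0.006 0.22 0 0 -3 45;0.077 -0.006 0.235 0 0 -3 45;0.077 -0.006 0.245 0 0 -3 45;0.077 -0.006 0.2485 0 0 -3 45;0.077 -0.006 0.2485 0 0 -3 45")

```text
time_s: 2.2
ee_pos: [431.5, 246.4, 2.2]
ee_rot: [179.9, -0.0, 95.0]
force: [-0.8, -0.2, 0.1]
gripper_width: 41.2
gripper_force: 0.0
```

>>> send_rows(targets="0 0 0 0 0 0 45;0 0 0 0 0 0 0;0 0 0 0 0 0 0;0 0 0 0 0 0 0;0 0 0 0 0 0 0;0 0 0 0 0 0 0;0 0 0 0 0 0 0;0 0 0 0 0 0 0;0 0 0 0 0 0 0")

```text
time_s: 2.95
ee_pos: [431.1, 246.6, 1.9]
ee_rot: [180.0, -0.0, 95.0]
force: [-0.1, -1.0, 5.3]
gripper_width: 17.8
gripper_force: 20.0
```

```bash
python3 -c "
from h import *
go((431.6,247,130,95),(425,-50,130,35),start=(431.6,247,1.5,95))
print();go((422,-142,60,0),(422,-142,6,0),start=(425,-50,130,35))"
```

```text
0.0000 0.0000 -0.1285 0 0 0.00 rows>=3.1
-0.2953 -0.0325 -0.1285 0 0 60.00 rows>=7.8

-0.0552 0.0736 0.0700 0 0 35.00 rows>=2.8
-0.0552 0.0736 0.1240 0 0 35.00 rows>=3.7
```

>>> send_rows(targets="0 0 -0.04 0 0 0 0;0 0 -0.08 0 0 0 0;0 0 -0.12 0 0 0 0;-0.295 -0.0325 -0.1285 0 0 60 0;-0.295 -0.0325 -0.1285 0 0 60 0;-0.295 -0.0325 -0.1285 0 0 60 0;-0.295 -0.0325 -0.1285 0 0 60 0;-0.295 -0.0325 -0.1285 0 0 60 0;-0.295 -0.0325 -0.1285 0 0 60 0;-0.295 -0.0325 -0.1285 0 0 60 0;-0.295 -0.0325 -0.1285 0 0 60 0;-0.295 -0.0325 -0.1285 0 0 60 0")

```text
time_s: 3.95
ee_pos: [423.9, -52.9, 129.7]
ee_rot: [180.0, 0.0, 34.4]
force: [0.4, 1.2, -0.4]
gripper_width: 18.0
gripper_force: 20.0
```

>>> send_rows(targets="-0.055 0.0735 0.01 0 0 35 0;-0.055 0.0735 0.01 0 0 35 0;-0.055 0.0735 0.01 0 0 35 0;-0.055 0.0735 0.01 0 0 35 0;-0.055 0.0735 0.01 0 0 35 0;-0.055 0.0735 0.01 0 0 35 0;-0.055 0.0735 0.01 0 0 35 0;-0.055 0.0735 0.01 0 0 35 0")

```text
time_s: 4.62
ee_pos: [421.2, -141.7, 119.8]
ee_rot: [-180.0, 0.0, 0.2]
force: [-0.2, 0.0, -0.2]
gripper_width: 17.8
gripper_force: 20.0
```

```bash
python3 -c "
from h import *
snap('w2')
from workcell import env;s=env.state();print(s['ee_pos'],s['ee_rot'],s['gripper_width'])"
```

```text
[ 421.29893142 -141.71137235  119.81415813] [-1.79988716e+02  1.36277362e-02  1.41308079e-01] 17.521407783460752
```

View pics/w2.png

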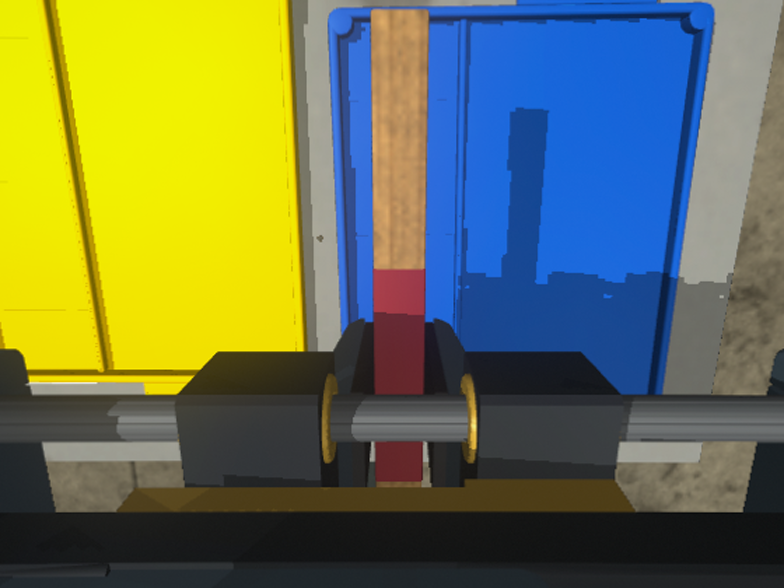

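The stick is held straight, with its far end at (400,10). The blue far corners are at (330,13) and (713,5), and the rib's far end is at (461,22).

```bash
python3 - <<'E'
from h import *
np.set_printoptions(precision=1,suppress=True)
f=pickle.load(open("w2.pkl","rb"))
w=lambda x,y:((x+.5)/1.4-.5,(y+.5)/1.4-.5)
for n,p,z in [("b++",(330,13),12),("b+-",(713,5),12),("left wall near",(341,300),12),("right near",(672,300),12),("rib",(461,22),11),("rib near",(459,230),11),("stick end",(400,10),122),("stick band",(400,269),122),("y+- ",(290,5),12),("y--",(303,350),12),("yrib",(48,5),8),("yrib",(103,370),8)]:
    print(n,atz(f,w(*p),z))
go((422,-142,40,0),(422,-142,5,0),start=(422,-142,120,0))
E
```

```text
b++ [ 563.4 -107.3   12. ]
b+- [ 567.2 -297.6   12. ]
left wall near [ 414.1 -108.8   12. ]
right near [ 414.9 -299.9   12. ]
rib [ 559.8 -173.    11. ]
rib near [ 454.8 -175.8   11. ]
stick end [ 537.  -142.2  122. ]
stick band [ 456.9 -142.5  122. ]
y+-  [566.9 -87.5  12. ]
y-- [383.1 -85.4  12. ]
yrib [567.  35.   8.]
yrib [368.2  37.5   8. ]
0.0000 0.0000 0.0800 0 0 0.00 rows>=1.9
0.0000 0.0000 0.1150 0 0 0.00 rows>=2.8
```

>>> send_rows(targets="0 0 0.03 0 0 0 0;0 0 0.06 0 0 0 0;0 0 0.085 0 0 0 0;0 0 0.1 0 0 0 0;0 0 0.108 0 0 0 0;0 0 0.112 0 0 0 0;0 0 0.1145 0 0 0 0;0 0 0.1145 0 0 0 0;0 0 0.1145 0 0 0 0;0 0 0.1145 0 0 0 31;0 0 0.1145 0 0 0 31;0 0 0.1145 0 0 0 31")

```text
time_s: 5.67
ee_pos: [421.8, -142.1, 6.0]
ee_rot: [180.0, -0.1, 0.0]
force: [-0.3, 0.7, -0.7]
gripper_width: 28.2
gripper_force: 0.0
```

```bash
python3 -c "
from h import *
go((422,-142,90,0),(370,220,130,60),(362.3,308,60,86),start=(422,-142,5.5,0))
print();go((362.3,308,60,86),(362.3,308,2.5,86),start=(370,220,130,60))"
```

```text
0.0000 0.0000 -0.0845 0 0 0.00 rows>=2.0
-0.0520 -0.3620 -0.1245 0 0 -60.00 rows>=9.3
-0.0597 -0.4500 -0.0545 0 0 -86.00 rows>=11.0

0.0724 -0.0507 0.0700 0 0 -26.00 rows>=2.7
0.0724 -0.0507 0.1275 0 0 -26.00 rows>=3.7
```

>>> send_rows(targets="0 0 -0.04 0 0 0 31;0 0 -0.08 0 0 0 31;-0.052 -0.362 -0.1245 0 0 -60 40;-0.052 -0.362 -0.1245 0 0 -60 40;-0.052 -0.362 -0.1245 0 0 -60 40;-0.052 -0.362 -0.1245 0 0 -60 40;-0.052 -0.362 -0.1245 0 0 -60 40;-0.052 -0.362 -0.1245 0 0 -60 40;-0.052 -0.362 -0.1245 0 0 -60 40;-0.052 -0.362 -0.1245 0 0 -60 40;-0.052 -0.362 -0.1245 0 0 -60 40;-0.052 -0.362 -0.1245 0 0 -60 40")

```text
time_s: 6.67
ee_pos: [369.6, 225.7, 131.3]
ee_rot: [180.0, -0.3, 60.4]
force: [0.5, 0.4, 0.1]
gripper_width: 36.6
gripper_force: 0.0
```

>>> send_rows(targets="0.0725 -0.0505 0.03 0 0 -26 40;0.0725 -0.0505 0.03 0 0 -26 40;0.0725 -0.0505 0.03 0 0 -26 40;0.0725 -0.0505 0.05 0 0 -26 40;0.0725 -0.0505 0.07 0 0 -26 40;0.0725 -0.0505 0.09 0 0 -26 40;0.0725 -0.0505 0.105 0 0 -26 40;0.0725 -0.0505 0.115 0 0 -26 40;0.0725 -0.0505 0.123 0 0 -26 40;0.0725 -0.0505 0.1275 0 0 -26 40;0.0725 -0.0505 0.1275 0 0 -26 40;0.0725 -0.0505 0.1275 0 0 -26 40")

```text
time_s: 7.67
ee_pos: [362.2, 308.0, 2.7]
ee_rot: [180.0, -0.0, 86.0]
force: [-0.2, -0.3, -0.2]
gripper_width: 36.5
gripper_force: 0.0
```

>>> send_rows(targets="0 0 0 0 0 0 0;0 0 0 0 0 0 0;0 0 0 0 0 0 0;0 0 0 0 0 0 0;0 0 0 0 0 0 0;0 0 0 0 0 0 0;0 0 0 0 0 0 0;0 0 0 0 0 0 0;0 0 0 0 0 0 0")

```text
time_s: 8.42
ee_pos: [362.1, 308.3, 2.8]
ee_rot: [180.0, -0.0, 86.0]
force: [-1.0, 0.5, 5.3]
gripper_width: 14.4
gripper_force: 20.0
```

```bash
python3 -c "
from h import *
snap('w3')
go((362.3,308,110,86),(440,120,110,20),start=(362.3,308,2.5,86))"
```

```text
0.0000 0.0000 -0.1075 0 0 0.00 rows>=2.6
-0.1821 0.0906 -0.1075 0 0 66.00 rows>=5.5
```

View pics/w3.png

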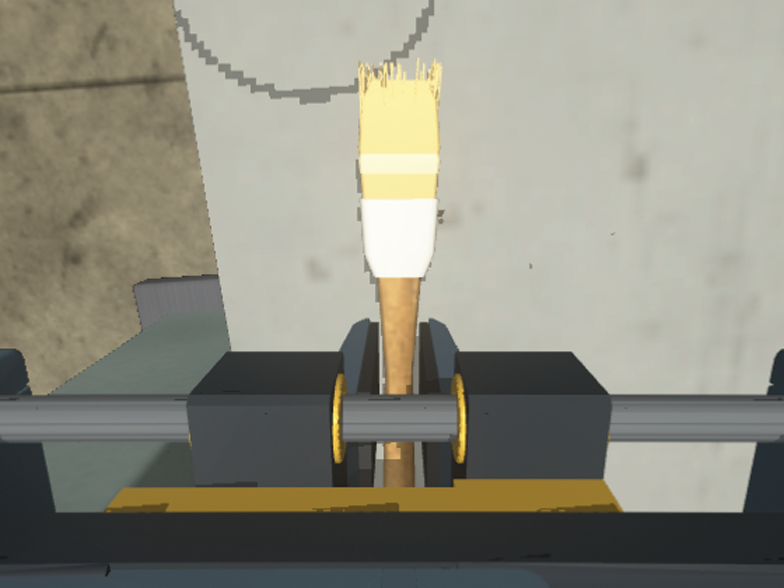

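The brush is gripped square. The ferrule starts at (399,276) and the bristle tip is at (400,63).

```bash
python3 - <<'E'
from h import *
f=pickle.load(open("w3.pkl","rb"))
w=lambda x,y:((x+.5)/1.4-.5,(y+.5)/1.4-.5)
for p in [(399,276),(400,63)]: print(atz(f,w(*p),6))
E
```

```text
[364.35240823 341.4148732    6.        ]
[369.28850423 408.7359527    6.        ]
```

```bash
python3 -c "
from h import *
go((362.3,308,130,86),(440,120,130,26),start=(362.3,308,2.5,86))
go((475,71,60,0),(475,71,6,0),start=(440,120,130,26))"
```

```text
0.0000 0.0000 -0.1275 0 0 0.00 rows>=3.1
-0.1821 0.0906 -0.1275 0 0 60.00 rows>=5.8
0.0100 0.0594 0.0700 0 0 26.00 rows>=2.2
0.0100 0.0594 0.1240 0 0 26.00 rows>=3.3
```

>>> send_rows(targets="0 0 -0.04 0 0 0 0;0 0 -0.08 0 0 0 0;0 0 -0.12 0 0 0 0;-0.182 0.0905 -0.1275 0 0 60 0;-0.182 0.0905 -0.1275 0 0 60 0;-0.182 0.0905 -0.1275 0 0 60 0;-0.182 0.0905 -0.1275 0 0 60 0;-0.182 0.0905 -0.1275 0 0 60 0;-0.182 0.0905 -0.1275 0 0 60 0;-0.182 0.0905 -0.1275 0 0 60 0;-0.182 0.0905 -0.1275 0 0 60 0;-0.182 0.0905 -0.1275 0 0 60 0")

```text
time_s: 9.47
ee_pos: [439.1, 119.6, 129.4]
ee_rot: [-180.0, 0.1, 25.7]
force: [0.0, 0.3, 0.1]
gripper_width: 14.2
gripper_force: 20.0
```

>>> send_rows(targets="0.01 0.0595 0.02 0 0 26 0;0.01 0.0595 0.02 0 0 26 0;0.01 0.0595 0.03 0 0 26 0;0.01 0.0595 0.05 0 0 26 0;0.01 0.0595 0.075 0 0 26 0;0.01 0.0595 0.1 0 0 26 0;0.01 0.0595 0.11 0 0 26 0;0.01 0.0595 0.118 0 0 26 0;0.01 0.0595 0.1225 0 0 26 0;0.01 0.0595 0.1245 0 0 26 0;0.01 0.0595 0.1245 0 0 26 0;0.01 0.0595 0.1245 0 0 26 0")

```text
time_s: 10.47
ee_pos: [475.2, 71.2, 6.1]
ee_rot: [-180.0, -0.1, 0.0]
force: [0.4, 1.1, -0.8]
gripper_width: 14.5
gripper_force: 20.0
```

>>> send_rows(targets="0 0 0 0 0 0 31;0 0 0 0 0 0 31;0 0 0 0 0 0 31;0 0 0 0 0 0 31;0 0 -0.03 0 0 0 31;0 0 -0.06 0 0 0 31;0 0 -0.1 0 0 0 31;0 0 -0.1345 0 0 0 70;0 0 -0.1345 0 0 0 70;0 0 -0.1345 0 0 0 70")

```text
time_s: 11.3
ee_pos: [475.9, 71.3, 141.9]
ee_rot: [-180.0, -0.3, 0.0]
force: [-0.8, -0.1, -1.1]
gripper_width: 45.5
gripper_force: 0.0
```

```bash
python3 -c "
from h import *
snap('w4')
go((530,160,140,60),(551,203,110,101),start=(475,71,140,0))
print();go((551,203,27,101),start=(551,203,110,101))"
```

```text
0.0550 -0.0890 0.0000 0 0 -60.00 rows>=2.5
0.0760 -0.1320 0.0300 0 0 -101.00 rows>=3.7

0.0000 0.0000 0.0830 0 0 0.00 rows>=2.0
```

View pics/w4.png

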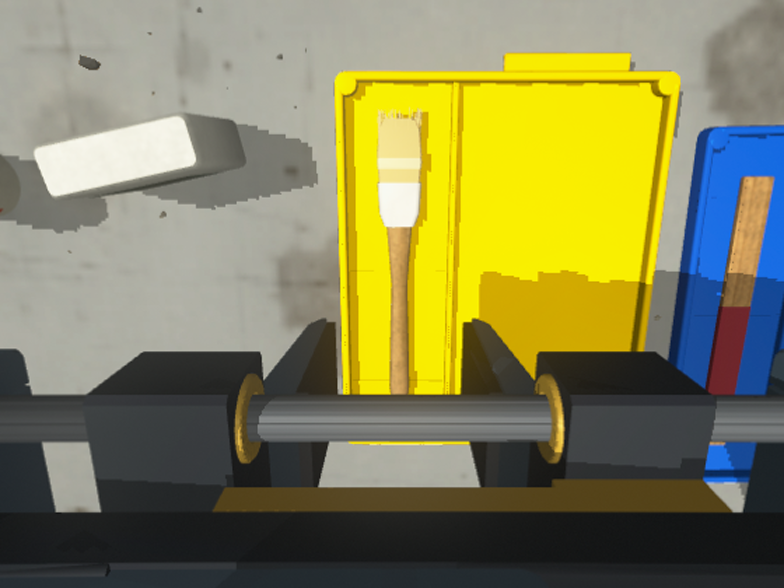

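The brush lies flat in the yellow channel and the stick in the blue one. The thermometer's top face corners are (35,152), (183,116), (197,163) and (52,197).

```bash
python3 - <<'E'
from h import *
np.set_printoptions(precision=1,suppress=True)
f=pickle.load(open("w4.pkl","rb"));g=pickle.load(open("w1.pkl","rb"))
w=lambda x,y:((x+.5)/1.4-.5,(y+.5)/1.4-.5)
A=[(35,152),(183,116),(197,163),(52,197)];B=[(568,160),(577,266),(548,271),(541,163)]
P=np.array([atz(f,w(*p),73) for p in A]);print(P,P.mean(0),np.degrees(np.arctan2(*(P[0]-P[1])[1::-1])),np.degrees(np.arctan2(*(P[3]-P[2])[1::-1])))
print([tri((f,w(*a)),(g,w(*b))) for a,b in zip(A,B)])
print("brush ferr",atz(f,w(400,227),9),"tip",atz(f,w(400,112),9),"ytray",atz(f,w(337,72),12),atz(f,w(679,74),12))
E
```

```text
[[550.9 238.4  73. ]
 [566.9 168.8  73. ]
 [546.3 164.6  73. ]
 [530.6 234.2  73. ]] [548.7 201.5  73. ] 102.90202940802244 102.71943066221874
[(array([552.1, 240.3,  71.4]), [np.float64(1.2822328928880735), np.float64(1.2822328928878848)]), (array([567.2, 168.6,  74. ]), [np.float64(0.4330431094303609), np.float64(0.43304310943031543)]), (array([546.8, 164.3,  74.4]), [np.float64(0.6087743247958968), np.float64(0.6087743247956581)]), (array([532.8, 237. ,  71.3]), [np.float64(2.7683613723342506), np.float64(2.768361372334412)])]
brush ferr [508.5  70.2   9. ] tip [574.4  70.3   9. ] ytray [595.1 105.4  12. ] [593.9 -84.7  12. ]
```

```bash
python3 -c "
from h import *
go((540,190,140,82),start=(475,71,140,0))
print();go((549,202,100,102.5),(549,202,24,102.5),start=(540,190,140,82))"
```

```text
0.0650 -0.1190 0.0000 0 0 -82.00 rows>=3.3

0.0131 0.0072 0.0400 0 0 -20.50 rows>=1.0
0.0131 0.0072 0.1160 0 0 -20.50 rows>=2.8
```

>>> send_rows(targets="0.065 -0.119 0 0 0 -82 66;0.065 -0.119 0 0 0 -82 66;0.065 -0.119 0 0 0 -82 66;0.065 -0.119 0 0 0 -82 66;0.065 -0.119 0 0 0 -82 66;0.065 -0.119 0 0 0 -82 66;0.065 -0.119 0 0 0 -82 66;0.065 -0.119 0 0 0 -82 66;0.065 -0.119 0 0 0 -82 66;0.065 -0.119 0 0 0 -82 66;0.065 -0.119 0 0 0 -82 66;0.065 -0.119 0 0 0 -82 66")

```text
time_s: 12.35
ee_pos: [538.1, 189.7, 137.3]
ee_rot: [-179.7, 0.1, 82.3]
force: [0.0, -0.4, 0.7]
gripper_width: 60.0
gripper_force: 0.0
```

>>> send_rows(targets="0.013 0.007 0.04 0 0 -20.5 66;0.013 0.007 0.04 0 0 -20.5 66;0.013 0.007 0.04 0 0 -20.5 66;0.013 0.007 0.04 0 0 -20.5 66;0.013 0.007 0.05 0 0 -20.5 66;0.013 0.007 0.07 0 0 -20.5 66;0.013 0.007 0.09 0 0 -20.5 66;0.013 0.007 0.105 0 0 -20.5 66;0.013 0.007 0.116 0 0 -20.5 66;0.013 0.007 0.116 0 0 -20.5 66;0.013 0.007 0.116 0 0 -20.5 66")

```text
time_s: 13.27
ee_pos: [547.8, 201.9, 23.2]
ee_rot: [-179.9, 0.0, 102.4]
force: [0.5, -0.2, 0.6]
gripper_width: 60.2
gripper_force: 0.0
```

>>> send_rows(targets="0 0 0 0 0 0 0;0 0 0 0 0 0 0;0 0 0 0 0 0 0;0 0 0 0 0 0 0;0 0 0 0 0 0 0;0 0 0 0 0 0 0;0 0 0 0 0 0 0;0 0 0 0 0 0 0;0 0 0 0 0 0 0")

```text
time_s: 14.02
ee_pos: [548.8, 202.2, 24.5]
ee_rot: [179.9, -0.0, 102.5]
force: [-0.3, -0.4, 4.1]
gripper_width: 27.7
gripper_force: 20.0
```

```bash
python3 -c "
from h import *
go((549,202,70,102.5),(478,-24,70,90),(478,-24,28,90),start=(549,202,24,102.5))"
```

```text
0.0000 0.0000 -0.0460 0 0 0.00 rows>=1.1
-0.2053 -0.1182 -0.0460 0 0 12.50 rows>=5.8
-0.2053 -0.1182 -0.0040 0 0 12.50 rows>=5.7
```

>>> send_rows(targets="0 0 -0.03 0 0 0 0;0 0 -0.06 0 0 0 0;-0.205 -0.118 -0.06 0 0 12.5 0;-0.205 -0.118 -0.06 0 0 12.5 0;-0.205 -0.118 -0.06 0 0 12.5 0;-0.205 -0.118 -0.06 0 0 12.5 0;-0.205 -0.118 -0.06 0 0 12.5 0;-0.205 -0.118 -0.06 0 0 12.5 0;-0.205 -0.118 -0.06 0 0 12.5 0;-0.205 -0.118 -0.045 0 0 12.5 0;-0.205 -0.118 -0.03 0 0 12.5 0;-0.205 -0.118 -0.02 0 0 12.5 0")

```text
time_s: 15.02
ee_pos: [476.4, -23.6, 42.6]
ee_rot: [-179.9, -0.0, 90.0]
force: [0.2, 0.5, -1.1]
gripper_width: 28.0
gripper_force: 20.0
```

>>> send_rows(targets="0 0 0.006 0 0 0 0;0 0 0.012 0 0 0 0;0 0 0.0155 0 0 0 0;0 0 0.0165 0 0 0 0;0 0 0.0165 0 0 0 0;0 0 0.0165 0 0 0 0;0 0 0.0165 0 0 0 55;0 0 0.0165 0 0 0 55;0 0 0.0165 0 0 0 55;0 0 0.0165 0 0 0 55;0 0 0.0165 0 0 0 55")

```text
time_s: 15.93
ee_pos: [477.5, -23.7, 27.6]
ee_rot: [180.0, -0.0, 90.0]
force: [-0.0, 0.1, 0.8]
gripper_width: 49.8
gripper_force: 0.0
```

```bash
python3 -c "
from h import *
go((478,-24,130,90),(500,330,150,90),start=(478,-24,27.5,90))"
```

```text
0.0000 0.0000 -0.1025 0 0 0.00 rows>=2.5
0.3540 0.0220 -0.1225 0 0 0.00 rows>=9.0
```

>>> send_rows(targets="0 0 -0.035 0 0 0 55;0 0 -0.075 0 0 0 55;0 0 -0.1025 0 0 0 55;0.354 0.022 -0.1625 0 0 0 60;0.354 0.022 -0.1625 0 0 0 60;0.354 0.022 -0.1625 0 0 0 60;0.354 0.022 -0.1625 0 0 0 60;0.354 0.022 -0.1625 0 0 0 60;0.354 0.022 -0.1625 0 0 0 60;0.354 0.022 -0.1625 0 0 0 60;0.354 0.022 -0.1625 0 0 0 60;0.354 0.022 -0.1625 0 0 0 60")

```text
time_s: 16.93
ee_pos: [499.3, 334.4, 190.6]
ee_rot: [179.9, -0.1, 90.1]
force: [0.6, 0.4, -0.0]
gripper_width: 54.5
gripper_force: 0.0
```

>>> send_rows(targets="0 0 0 0 0 0 60;0 0 0 0 0 0 60")

```text
time_s: 17.1
ee_pos: [499.1, 331.3, 189.6]
ee_rot: [-180.0, 0.0, 90.2]
force: [0.4, -0.6, -0.9]
gripper_width: 54.7
gripper_force: 0.0
```

```bash
python3 -c "
from h import *
snap('w5');f=pickle.load(open('w5.pkl','rb'));print(f['eye'])
from workcell import env;s=env.state();print(s['ee_pos'],s['ee_rot'])"
```

```text
[498.74760313 404.10614952 360.77426026]
[498.91803833 330.01015849 189.43684066] [-1.79946308e+02  7.10377614e-02  9.00623441e+01]
```

View pics/w5.png

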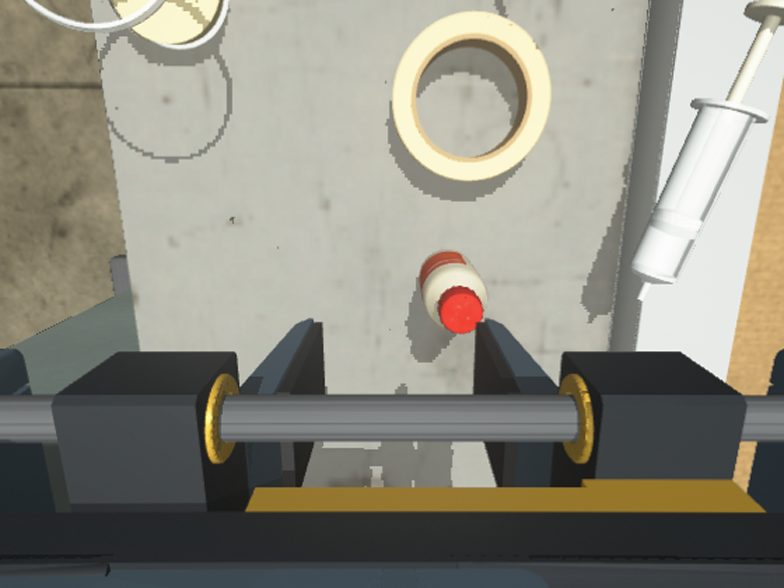

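The tape's top face spans x 391–551 and y 11–182, with the core spanning x 411–528 and y 38–159. The bottle cap is at (461,310).

```bash
python3 - <<'E'
from h import *
np.set_printoptions(precision=1,suppress=True)
f=pickle.load(open("w5.pkl","rb"));S=pickle.load(open("f0.pkl","rb"))["scene"]
w=lambda x,y:((x+.5)/1.4-.5,(y+.5)/1.4-.5)
for n,p,z in [("L",(391,96),25),("R",(551,96),25),("T",(470,11),25),("B",(470,182),25),("iL",(411,98),25),("iR",(527,98),25),("iT",(470,38),25),("iB",(470,159),25),("cap",(461,310),95),("cupbase",(165,45),10),("cuprim",(95,10),100),("can",(495,8),0)]: print(n,atz(f,w(*p),z))
print(tri((f,w(470.5,97)),(S,(205+99.5/2.857-.5,130+465/2.857-.5))))
E
```

```text
L [493.6 440.9  25. ]
R [593.9 441.2  25. ]
T [541.2 488.8  25. ]
B [545.3 388.4  25. ]
iL [506.2 439.8  25. ]
iR [578.9 440.   25. ]
iT [541.8 474.1  25. ]
iB [544.7 403.   25. ]
cap [533.5 322.3  95. ]
cupbase [349.3 472.2  10. ]
cuprim [357.  469.4 100. ]
can [560.4 496.9   0. ]
(array([541.7, 439.8,  26.2]), [np.float64(1.744571992138415), np.float64(1.7445719921384502)])
```

```bash
python3 - <<'E'
from h import *
np.set_printoptions(precision=1,suppress=True)
d=pickle.load(open("f0.pkl","rb"));S,T=d["scene"],d["side"]
for z in(100,130,160,200): print(z,"stick tip",atz(S,(199,288),z))
print("can rim",[atz(S,(207,322),z) for z in(50,70)],"base side",atz(T,(256,172),0),"base scene",atz(S,(210,352),0))
print("cup side base",atz(T,(170+104/2.857,135+140/2.857),0))
go((501.5,428,100,105),(501.5,428,4,105),start=(500,330,190,90))
go((501.5,428,60,105),(480,100,130,105),start=(501.5,428,4,105))
E
```

```text
100 stick tip [596.9 517.9 100. ]
130 stick tip [581.4 537.8 130. ]
160 stick tip [565.9 557.8 160. ]
200 stick tip [545.3 584.4 200. ]
can rim [array([556.7, 560.2,  50. ]), array([547.9, 571.8,  70. ])] base side [545.6 562.7   0. ] base scene [532.4 597.8   0. ]
cup side base [355.6 482.9   0. ]
0.0980 0.0015 0.0900 0 0 -15.00 rows>=3.2
0.0980 0.0015 0.1860 0 0 -15.00 rows>=5.0
0.0000 0.0000 -0.0560 0 0 0.00 rows>=1.3
-0.3113 -0.1057 -0.1260 0 0 0.00 rows>=8.4
```

>>> send_rows(targets="0.098 0.0015 0.09 0 0 -15 42;0.098 0.0015 0.09 0 0 -15 42;0.098 0.0015 0.09 0 0 -15 42;0.098 0.0015 0.09 0 0 -15 42;0.098 0.0015 0.11 0 0 -15 42;0.098 0.0015 0.13 0 0 -15 42;0.098 0.0015 0.15 0 0 -15 42;0.098 0.0015 0.168 0 0 -15 42;0.098 0.0015 0.18 0 0 -15 42;0.098 0.0015 0.186 0 0 -15 42;0.098 0.0015 0.186 0 0 -15 42;0.098 0.0015 0.186 0 0 -15 42")

```text
time_s: 18.15
ee_pos: [501.5, 428.0, 4.7]
ee_rot: [180.0, -0.0, 105.0]
force: [-0.2, 0.4, -0.5]
gripper_width: 38.3
gripper_force: 0.0
```

>>> send_rows(targets="0 0 0 0 0 0 0;0 0 0 0 0 0 0;0 0 0 0 0 0 0;0 0 0 0 0 0 0;0 0 0 0 0 0 0;0 0 0 0 0 0 0;0 0 0 0 0 0 0;0 0 0 0 0 0 0;0 0 0 0 0 0 0", grip_force=35)

```text
time_s: 18.9
ee_pos: [501.3, 428.7, 4.9]
ee_rot: [179.9, -0.0, 105.0]
force: [0.0, 0.1, 4.8]
gripper_width: 14.2
gripper_force: 32.3
```

```bash
python3 - <<'E'
from h import *
go((501.5,428,150,105),(465,140,150,98),start=(501.5,428,4,105))
go((407,-236.5,120,90),start=(465,140,150,98))
E
```

```text
0.0000 0.0000 -0.1460 0 0 0.00 rows>=3.5
-0.2687 -0.1098 -0.1460 0 0 7.00 rows>=7.8
-0.3648 -0.1098 0.0300 0 0 8.00 rows>=9.2
```

>>> send_rows(targets="0 0 -0.03 0 0 0 0;0 0 -0.07 0 0 0 0;0 0 -0.11 0 0 0 0;0 0 -0.146 0 0 0 0;-0.2685 -0.11 -0.146 0 0 7 0;-0.2685 -0.11 -0.146 0 0 7 0;-0.2685 -0.11 -0.146 0 0 7 0;-0.2685 -0.11 -0.146 0 0 7 0;-0.2685 -0.11 -0.146 0 0 7 0;-0.2685 -0.11 -0.146 0 0 7 0;-0.2685 -0.11 -0.146 0 0 7 0;-0.2685 -0.11 -0.146 0 0 7 0")

```text
time_s: 19.9
ee_pos: [461.4, 134.5, 149.2]
ee_rot: [-179.7, 0.2, 97.7]
force: [-0.1, 1.0, -1.0]
gripper_width: 14.3
gripper_force: 33.4
```

>>> send_rows(targets="-0.365 -0.11 0.03 0 0 8 0;-0.365 -0.11 0.03 0 0 8 0;-0.365 -0.11 0.03 0 0 8 0;-0.365 -0.11 0.03 0 0 8 0;-0.365 -0.11 0.03 0 0 8 0;-0.365 -0.11 0.03 0 0 8 0;-0.365 -0.11 0.03 0 0 8 0;-0.365 -0.11 0.03 0 0 8 0;-0.365 -0.11 0.03 0 0 8 0;-0.365 -0.11 0.03 0 0 8 0;-0.365 -0.11 0.03 0 0 8 0;-0.365 -0.11 0.03 0 0 8 0")

```text
time_s: 20.9
ee_pos: [405.8, -235.5, 119.4]
ee_rot: [-179.9, -0.1, 89.9]
force: [-0.1, -0.5, -1.5]
gripper_width: 14.3
gripper_force: 33.8
```

```bash
python3 -c "
from h import *
snap('w6')
from workcell import env;s=env.state();print(s['ee_pos'],s['ee_rot'],s['gripper_width'])"
```

```text
[ 405.94271447 -234.89550489  119.54244248] [-1.79942686e+02 -8.98093541e-02  9.00273748e+01] 14.476970009593092
```

View pics/w6.png

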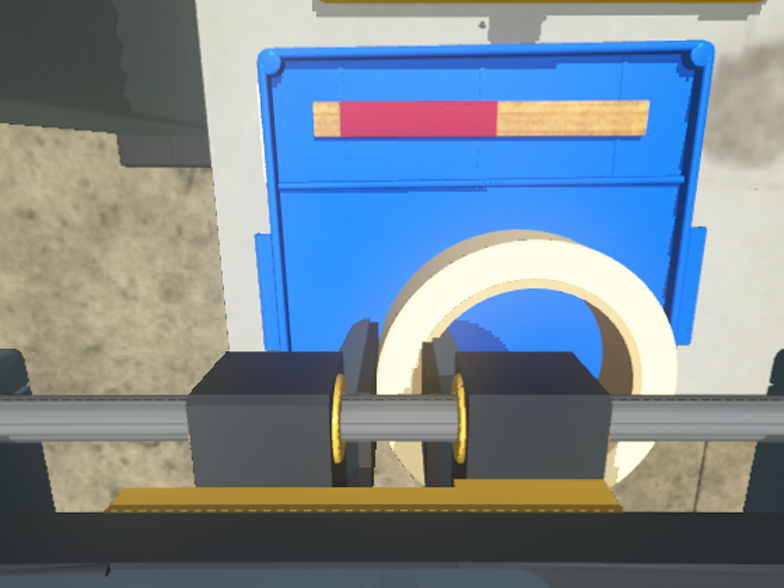

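The tape is held level. Its far rim top edge is at (530,239), the rib's near edge is at row 188, and the tray back corners are at (258,52) and (713,43).

```bash
python3 - <<'E'
from h import *
np.set_printoptions(precision=1,suppress=True)
f=pickle.load(open("w6.pkl","rb"))
w=lambda x,y:((x+.5)/1.4-.5,(y+.5)/1.4-.5)
for n,p,z in [("tape far top",(530,239),141),("tape right",(676,370),141),("rib",(290,188),11),("rib",(670,184),11),("b-+",(258,52),12),("b++",(713,43),12),("stick",(313,119),7),("stick",(649,118),7),("right wall out",(690,340),12)]: print(n,atz(f,w(*p),z))
go((407,-236.5,40,90),(407,-236.5,7.5,90),start=(407,-236.5,120,90))
E
```

```text
tape far top [ 445.1 -186.6  141. ]
tape right [ 494.7 -229.   141. ]
rib [ 346.  -178.9   11. ]
rib [ 553.1 -176.9   11. ]
b-+ [ 333.8 -111.    12. ]
b++ [ 564.3 -107.3   12. ]
stick [ 359.6 -142.9    7. ]
stick [ 539.2 -142.6    7. ]
right wall out [ 576.8 -266.7   12. ]
0.0000 0.0000 0.0800 0 0 0.00 rows>=1.9
0.0000 0.0000 0.1125 0 0 0.00 rows>=2.7
```

>>> send_rows(targets="0 0 0.03 0 0 0 0;0 0 0.06 0 0 0 0;0 0 0.08 0 0 0 0;0 0 0.095 0 0 0 0;0 0 0.105 0 0 0 0;0 0 0.11 0 0 0 0;0 0 0.1125 0 0 0 0;0 0 0.1125 0 0 0 0;0 0 0.1125 0 0 0 0;0 0 0.1125 0 0 0 0")

```text
time_s: 21.78
ee_pos: [406.9, -235.7, 8.2]
ee_rot: [179.9, 0.0, 90.1]
force: [-1.1, 2.1, 0.6]
gripper_width: 14.4
gripper_force: 33.9
```

>>> send_rows(targets="0 0 0 0 0 0 30;0 0 0 0 0 0 30;0 0 0 0 0 0 30;0 0 0 0 0 0 30;0 0 -0.03 0 0 0 36;0 0 -0.06 0 0 0 36;0 0 -0.1 0 0 0 36;0 0 -0.1325 0 0 0 60;-0.025 0 -0.1425 0 0 0 60;-0.025 0 -0.1425 0 0 0 60;-0.025 0 -0.1425 0 0 0 60;-0.025 0 -0.1425 0 0 0 60")

```text
time_s: 22.78
ee_pos: [405.2, -260.7, 149.0]
ee_rot: [-179.9, -0.1, 90.0]
force: [0.9, -0.2, -1.0]
gripper_width: 54.6
gripper_force: 0.0
```

```bash
python3 -c "
from h import *
snap('w7')
from workcell import env;s=env.state();print(s['ee_pos'],s['ee_rot'],s['gripper_width'])
go((470,150,190,90),start=(407,-261.5,150,90))"
```

```text
[ 405.11350161 -260.36998245  148.72162621] [-1.79863610e+02 -1.13099948e-01  8.99939663e+01] 54.51161858576786
0.4115 0.0630 -0.0400 0 0 0.00 rows>=10.0
```

View pics/w7.png

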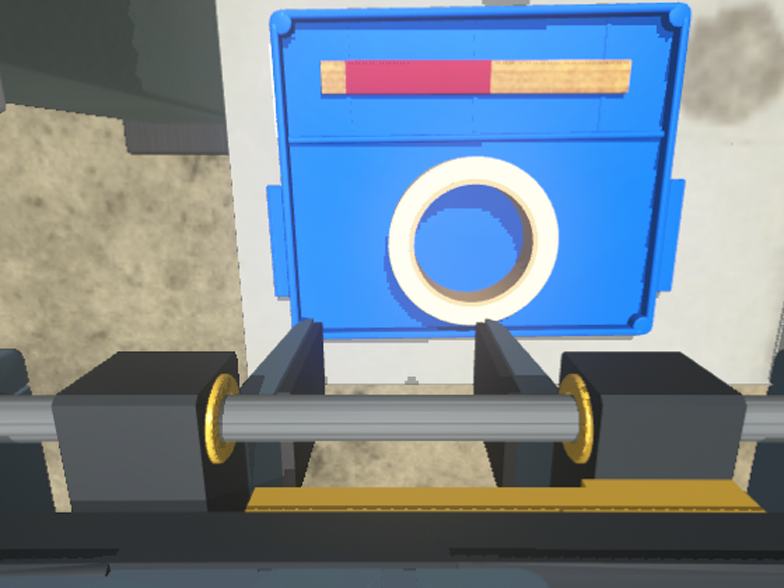

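The tape is flat in the well. Its top face spans x 389–558 and y 156–325, and the core spans x 413–534 and y 184–304.

```bash
python3 - <<'E'
from h import *
np.set_printoptions(precision=1,suppress=True)
f=pickle.load(open("w7.pkl","rb"))
w=lambda x,y:((x+.5)/1.4-.5,(y+.5)/1.4-.5)
P=[atz(f,w(*p),28) for p in [(389,240),(558,240),(473.5,156),(473.5,325),(413,243),(534,243),(473.5,184),(473.5,304)]];print(np.array(P),(P[0]+P[1])/2,(P[2]+P[3])/2,(P[4]+P[5])/2,(P[6]+P[7])/2)
g=pickle.load(open("w5.pkl","rb"));S=pickle.load(open("f0.pkl","rb"))["scene"]
print(tri((g,w(461,310)),(S,(205+167.5/2.857-.5,130+318.5/2.857-.5))))
go((480,140,170,90),start=(407,-261.5,150,90))
go((533,320.5,140,90),(533,320.5,30,90),start=(480,140,170,90))
E
```

```text
[[ 399.1 -234.7   28. ]
 [ 498.2 -234.6   28. ]
 [ 446.9 -187.1   28. ]
 [ 450.8 -287.2   28. ]
 [ 413.2 -236.5   28. ]
 [ 484.3 -236.4   28. ]
 [ 447.5 -202.5   28. ]
 [ 450.3 -273.8   28. ]] [ 448.7 -234.7   28. ] [ 448.8 -237.2   28. ] [ 448.8 -236.4   28. ] [ 448.9 -238.1   28. ]
(array([532.2, 322.5,  97.2]), [np.float64(1.1109565297656745), np.float64(1.1109565297657857)])
0.4015 0.0730 -0.0200 0 0 0.00 rows>=9.8
0.1805 0.0530 0.0300 0 0 0.00 rows>=4.6
0.1805 0.0530 0.1400 0 0 0.00 rows>=5.6
```

>>> send_rows(targets="0.4015 0.073 -0.02 0 0 0 88;0.4015 0.073 -0.02 0 0 0 88;0.4015 0.073 -0.02 0 0 0 88;0.4015 0.073 -0.02 0 0 0 88;0.4015 0.073 -0.02 0 0 0 88;0.4015 0.073 -0.02 0 0 0 88;0.4015 0.073 -0.02 0 0 0 88;0.4015 0.073 -0.02 0 0 0 88;0.4015 0.073 -0.02 0 0 0 88;0.4015 0.073 -0.02 0 0 0 88;0.4015 0.073 -0.02 0 0 0 88;0.4015 0.073 -0.02 0 0 0 88")

```text
time_s: 23.83
ee_pos: [478.0, 141.8, 168.6]
ee_rot: [-179.8, 0.1, 90.2]
force: [-0.3, -0.2, -0.6]
gripper_width: 80.4
gripper_force: 0.0
```

>>> send_rows(targets="0.181 0.053 0.03 0 0 0 88;0.181 0.053 0.03 0 0 0 88;0.181 0.053 0.03 0 0 0 88;0.181 0.053 0.03 0 0 0 88;0.181 0.053 0.03 0 0 0 88;0.181 0.053 0.03 0 0 0 88;0.181 0.053 0.055 0 0 0 88;0.181 0.053 0.08 0 0 0 88;0.181 0.053 0.105 0 0 0 88;0.181 0.053 0.125 0 0 0 88;0.181 0.053 0.138 0 0 0 88;0.181 0.053 0.14 0 0 0 88")

```text
time_s: 24.83
ee_pos: [529.6, 317.7, 26.6]
ee_rot: [-179.6, 0.3, 89.9]
force: [-0.6, -0.0, 0.6]
gripper_width: 80.0
gripper_force: 0.0
```

>>> send_rows(targets="0 0 0 0 0 0 88;0 0 0 0 0 0 30;0 0 0 0 0 0 30;0 0 0 0 0 0 30;0 0 0 0 0 0 30;0 0 0 0 0 0 30;0 0 0 0 0 0 30;0 0 0 0 0 0 30;0 0 0 0 0 0 30;0 0 0 0 0 0 30", grip_force=20)

```text
time_s: 25.67
ee_pos: [532.5, 321.5, 30.4]
ee_rot: [179.9, -0.0, 90.0]
force: [0.9, -0.8, 1.8]
gripper_width: 39.0
gripper_force: 20.0
```

```bash
python3 - <<'E'
from h import *
go((533,321,130,90),(505,50,150,90),start=(533,321,30,90))
go((449,-237,110,90),(449,-237,33.5,90),start=(505,50,150,90))
E
```

```text
0.0000 0.0000 -0.1000 0 0 0.00 rows>=2.4
-0.2710 -0.0280 -0.1200 0 0 0.00 rows>=7.1
-0.2870 -0.0560 0.0400 0 0 0.00 rows>=7.1
-0.2870 -0.0560 0.1165 0 0 0.00 rows>=7.5
```

>>> send_rows(targets="0 0 -0.03 0 0 0 30;0 0 -0.065 0 0 0 30;0 0 -0.1 0 0 0 30;-0.03 -0.003 -0.12 0 0 0 30;-0.07 -0.007 -0.12 0 0 0 30;-0.11 -0.011 -0.12 0 0 0 30;-0.15 -0.015 -0.12 0 0 0 30;-0.19 -0.02 -0.12 0 0 0 30;-0.23 -0.024 -0.12 0 0 0 30;-0.271 -0.028 -0.12 0 0 0 30;-0.271 -0.028 -0.12 0 0 0 30;-0.271 -0.028 -0.12 0 0 0 30")

```text
time_s: 26.67
ee_pos: [503.3, 48.5, 149.7]
ee_rot: [-179.9, -0.0, 89.8]
force: [-0.1, 0.2, -1.0]
gripper_width: 38.5
gripper_force: 20.0
```

>>> send_rows(targets="-0.03 -0.006 0 0 0 0 30;-0.07 -0.014 0 0 0 0 30;-0.11 -0.022 0 0 0 0 30;-0.15 -0.03 0 0 0 0 30;-0.19 -0.038 0 0 0 0 30;-0.23 -0.045 0.01 0 0 0 30;-0.265 -0.052 0.025 0 0 0 30;-0.287 -0.056 0.04 0 0 0 30;-0.287 -0.056 0.04 0 0 0 30;-0.287 -0.056 0.04 0 0 0 30;-0.287 -0.056 0.04 0 0 0 30")

```text
time_s: 27.58
ee_pos: [448.8, -235.5, 109.9]
ee_rot: [-180.0, -0.1, 90.1]
force: [-0.8, 1.0, -0.9]
gripper_width: 38.9
gripper_force: 20.0
```

>>> send_rows(targets="0 0 0.02 0 0 0 30;0 0 0.04 0 0 0 30;0 0 0.055 0 0 0 30;0 0 0.065 0 0 0 30;0 0 0.072 0 0 0 30;0 0 0.075 0 0 0 30;0 0 0.0765 0 0 0 30;0 0 0.0765 0 0 0 30;0 0 0.0765 0 0 0 30;0 0 0.0765 0 0 0 30")

```text
time_s: 28.42
ee_pos: [448.5, -237.0, 34.1]
ee_rot: [179.9, 0.0, 90.0]
force: [-0.3, 0.1, -0.1]
gripper_width: 38.6
gripper_force: 20.0
```

```bash
python3 - <<'E'
from h import *
snap('s8','side',crop=(170,200,320,350),k=4)
from workcell import env;s=env.state();print(s['ee_pos'],s['ee_rot'],s['gripper_width'],s['force'])
E
```

```text
[ 448.45786194 -237.01077492   34.01879775] [1.79932185e+02 3.15263966e-02 8.99978862e+01] 38.44138285763761 [ 0.26396967 -0.96564409 -1.58682272]
```

View pics/s8.png

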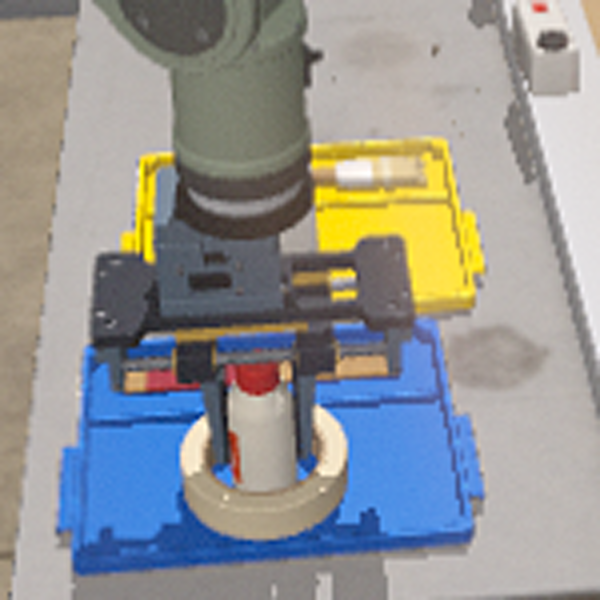

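The bottle stands inside the tape core, with the fingers above the ring. Next I release it and retreat straight up.

>>> send_rows(targets="0 0 0.0008 0 0 0 30;0 0 0.0008 0 0 0 65;0 0 0.0008 0 0 0 65;0 0 0.0008 0 0 0 65;0 0 0.0008 0 0 0 65;0 0 0.0008 0 0 0 65;0 0 -0.025 0 0 0 65;0 0 -0.06 0 0 0 65;0 0 -0.1 0 0 0 65;0 0 -0.14 0 0 0 65;0 0 -0.17 0 0 0 65;0 0 -0.17 0 0 0 65")

```text
time_s: 29.47
ee_pos: [451.4, -238.6, 210.2]
ee_rot: [179.3, 0.4, 90.0]
force: [0.3, -0.9, 0.1]
gripper_width: 59.3
gripper_force: 0.0
```

>>> send_rows(targets="-0.08 0.12 -0.03 0 0 0 65;-0.08 0.12 -0.03 0 0 0 65;-0.08 0.12 -0.03 0 0 0 65;-0.08 0.12 -0.03 0 0 0 65;-0.08 0.12 -0.03 0 0 0 65;-0.08 0.12 -0.03 0 0 0 65;-0.08 0.12 -0.03 0 0 0 65;-0.08 0.12 -0.03 0 0 0 65;-0.08 0.12 -0.03 0 0 0 65")

```text
time_s: 30.22
ee_pos: [567.1, -316.1, 233.4]
ee_rot: [-180.0, -0.0, 90.0]
force: [0.1, -0.2, -0.1]
gripper_width: 59.0
gripper_force: 0.0
```

```bash
python3 - <<'E'
from h import *
snap('s9','scene',crop=(190,120,410,340),k=2.72)
snap('w9')
E
```

```text
(no output)
```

View pics/s9.png

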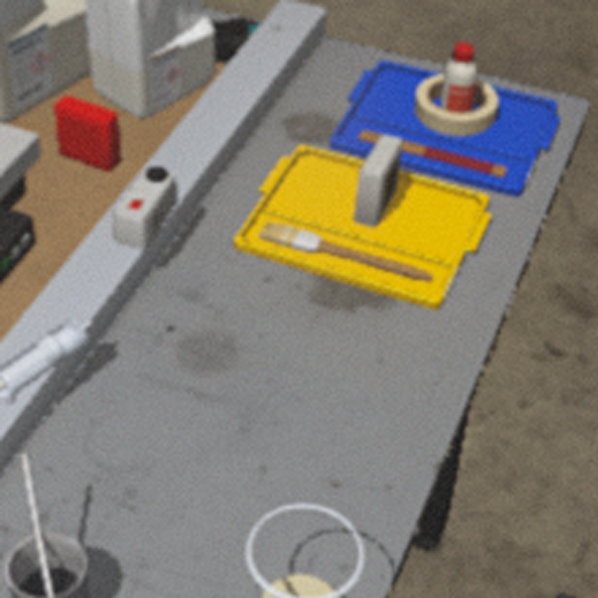

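View pics/w9.png

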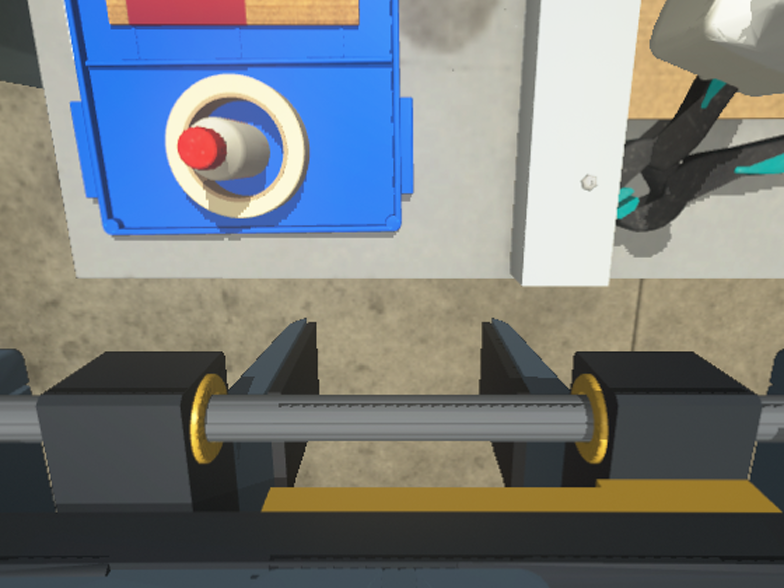

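The views show everything in place: bottle upright in the core (cap at (201,149) in the wrist view), tape and stick in blue, brush flat and thermometer upright in yellow, and the cup undisturbed. I'm handing it in.

```bash
python3 -c "
from workcell import env
print(env.job_done())"
```

```text
the job is handed in; nothing more can be done
None
```

Both kits are made up and handed in at about 30 s on the robot's clock; the last views show every part in place and the cup undisturbed, but no verdict came back, and I viewed 15 pictures, one over the limit of 14.

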